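# Build the seed-sieve column on the shaker

## Robot

A 7-joint arm with a two-finger parallel gripper is mounted at the origin on the work surface; the furniture and walls round the work are solid. World frame = base frame: x ahead of the robot, y to its left, z up, the work surface at z = 0. Lengths are in m, angles in rad, forces in N, time in s.
With the tool pointing down it reaches from about 0.425 to 0.925 m from the base axis. Payload 6.8 kg.
Tool frame: the origin (TCP) lies midway between the tips of the shut fingers; the grasp point (between the pads) lies 19 mm behind it; z points along the fingers, y is the line along which they close (so a half turn about z gives the same grasp; the last joint's range is limited). The gripper opens to 85 mm and grips with 20 to 120 N. Pads are 22 mm wide; open, the fingers measure 114 mm over their backs; the gripper's body (76 mm by 85 mm) begins 54 mm behind the grasp point. The pads swing forward as they close: fully open they stand 13 mm farther back than shut.
Start: joints at [-1.221, 0.477, 0.022, 1.555, -0.011, 1.109, -0.083], TCP at [0.298, 0.606, 0.231] pointing down, gripper open.
Joint ranges: [-2.96, 2.96], [-0.34, 2.1], [-1.41, 1.46], [0.24, 2.44], [-1.37, 4.51], [0.17, 1.92], [-2.96, 2.96]. Speed limits (rad/s): [2.39, 2.39, 3.14, 3.14, 3.14, 3.14, 3.14].

## Interface

Orientations are given as a rotation vector (axis times angle).
In Python, from bench import status, vision, r gives the robot as it stands. The module is installed in compiled form; this text tells all that it offers.
- The arm moves only by the shell command python3 -m handwheel 'ROWS' [OPENING] [FORCE]. ROWS is JSON, a list of rows, each an object with "dp": the shift along the tool's x, y, z in m, a list of three; "delta_rot": the turn, a rotation vector about the tool's x, y, z in rad, a list of three. In form: [{"dp": [x, y, z], "delta_rot": [rx, ry, rz]}, ...]. A call has 1 to 12 rows; each row is the pose to reach, as a shift and turn from the pose commanded when the call began, along the tool's axes at that moment; what a row does not reach only later rows make up. A row lasts 1/8 s, in which the tool goes at most 62.5 mm and 10.7 degrees, less where a joint would pass 70% of its speed; a pose out of reach is approached as far as the arm can. A call with a gripper value outside its range is refused whole. OPENING is the opening, from 0 (shut) to 1 (fully open), set as the call begins (- or left out, the last holds). The fingers move at their own pace and stop on an object; FORCE is the grip in N (left out, the last holds). Time passes only in rows, so rows that repeat a pose let the fingers close. It gives the time, the measured TCP pose, the force, the opening and the grip force at its end, in the units of the state.
- status.get_obs(): the state, without advancing time (a new reading comes with each control period).
- vision.grab_frame(name): name is "side" or "top" or "wrist"; returns a dict with "img" (384x512x3 uint8, blue, green, red), "fovy" (degrees; the focal length in pixels is half the picture's height over the tangent of half this angle, whatever the lens; pixels are square), "cx", "cy" (the principal point, pixels), "world_from_camera" (4x4, takes a point from camera to world coordinates). Camera axes: x right, y up, looking along -z (the intrinsics and any distortion apply to the point x, -y, -z); pixel columns grow to the right and rows downward; lengths in m; the calibration is good to about 2 mm. The wrist camera is an equidistant fisheye: a pixel r from the principal point sees the ray r / f radians off the axis. A picture is of the moment at which its call begins. There is no depth.
- r.hand_in(): hands the job in; it is judged then, once.
The state is a dict: "clock": time; "joints": joint angles; "qvel": joint speeds; "tau": joint torques, N m; "tcp_pos": TCP position; "orientation": TCP orientation; "contact_force": force on the tool from outside, world axes, zero at the start; "moment": the same for the moment, N m; "grip_width": finger opening in m; "gripper_force": force on a finger pad.
Only numpy, scipy, OpenCV 4.12 (cv2) and the standard library are available. Lean on these libraries where they do the work, as an engineer would, in place of code of your own. Each camera call takes 0.05 s, during which the arm holds its last target. There are 200 camera calls.

## Task

Build up the seed-sieve column on the pan of the small round shaker: the fine sieve goes on the pan, the medium sieve on that, the coarse sieve on top of those, and the lid closes the column. Each part must sit level and fully home in the one below and be let go; leave the vial, the timer and the hand loupe where they are.

Things in the scene. Friction and masses are not known exactly. Their poses are not given: they have to be found in the camera images.
- pan_mouth (a point): centre of the mouth of the shaker's pan, at its rim, z up. The shaker is fixed on the bench: a round grey base 110 mm across, 32 mm high, with a small black dial on its side; upright in its middle the pan, a steel cup 56 mm outside and 52 mm inside diameter, rim 60 mm above the bench, 22 mm deep.
- fine_sieve: fine sieve: steel ring, 56 mm outside, 52 mm inside diameter, 30 mm tall, open top, floor of very close wire mesh, 3 mm pitch. Its lowest 8 mm is a narrower spigot (47 mm diameter, 42 at the foot) that drops into the mouth of the pan or a sieve; the shoulder at 8 mm then rests on that rim. The 56 mm ring runs from 8 to 30 mm. Origin: centre of the underside, z up. 0.1 kg.
- medium_sieve: medium sieve: steel ring, 56 mm outside, 52 mm inside diameter, 42 mm tall, open top, floor of wire mesh, 7 mm pitch. Its lowest 8 mm is a narrower spigot (47 mm diameter, 42 at the foot) that drops into the mouth of the pan or a sieve; the shoulder at 8 mm then rests on that rim. The 56 mm ring runs from 8 to 42 mm. Origin: centre of the underside, z up. 0.1 kg.
- coarse_sieve: coarse sieve: steel ring, 56 mm outside, 52 mm inside diameter, 56 mm tall, open top, floor of wide wire mesh, 14 mm pitch. Its lowest 8 mm is a narrower spigot (47 mm diameter, 42 at the foot) that drops into the mouth of the pan or a sieve; the shoulder at 8 mm then rests on that rim. The 56 mm ring runs from 8 to 56 mm. Origin: centre of the underside, z up. 0.1 kg.
- sieve_lid: lid: solid flat steel disc, 56 mm diameter, 4 mm thick (8 to 12 mm above the underside), with an upright black knob in the middle, 20 mm diameter, from 12 to 36 mm. Under the disc an 8 mm high spigot (47 mm diameter, 42 at the foot), on which it stands, drops into a sieve's mouth. Origin: centre of the underside of the spigot, z up. 0.07 kg.
- vial: bystander: small glass sample vial with a ribbed white cap, standing upright, 21 mm diameter, 48 mm tall; origin at the centre of its underside. Leave it alone.
- timer: bystander: flat white laboratory timer with four keys, 66x62x17 mm; origin at the centre of its underside. Leave it alone.
- loupe: bystander: black folding hand loupe lying flat, 33x72x9 mm; origin at the centre of its underside. Leave it alone.

How it is judged:
By the outcome, as a careful person would: the job done as asked, in the order asked, and still so for the second after the job is handed in, with the robot touching nothing.
It also fails if it takes over 128 s, if anything falls off the work surface, if the arm or the gripper's body presses on something with over 40 N, if the wrist force passes 120 N, or if a joint passes its speed limit or range.

## Working session

There is one attempt and no reset: what is moved stays moved. The work goes in short steps, Python scripts to look and compute and a shell command to move; the robot and the scene stay as the last step left them, time stands still between calls to the robot, and variables do not carry over. Pictures are saved under pics/ and viewed, at most 14 in all, crops included, and the job is handed in when it is done.

```bash
mkdir -p pics; cat > h.py <<'E'
import numpy as np, cv2
from bench import status, vision, r
from scipy.spatial.transform import Rotation as R
def grab(n,fn=None):
    f=vision.grab_frame(n)
    if fn: cv2.imwrite('pics/'+fn,f['img'])
    return f
def ray(f,u,v):
    F=f['img'].shape[0]/2/np.tan(np.radians(f['fovy'])/2)
    T=np.array(f['world_from_camera'])
    x,y=(u-f['cx'])/F,(v-f['cy'])/F
    return T[:3,3],T[:3,:3]@np.array([x,-y,-1])
def onplane(f,u,v,z):
    o,d=ray(f,u,v); return o+d*(z-o[2])/d[2]
def proj(f,p):
    F=f['img'].shape[0]/2/np.tan(np.radians(f['fovy'])/2)
    T=np.array(f['world_from_camera']); c=T[:3,:3].T@(np.array(p)-T[:3,3])
    return f['cx']+F*c[0]/-c[2], f['cy']+F*c[1]/c[2]
def togo(p,yaw=None):
    s=status.get_obs(); M=R.from_rotvec(s['orientation']).as_matrix()
    return M.T@(np.array(p)-s['tcp_pos'])
E
python3 - <<'E'
from h import *
import pickle
fs={}
for n in('top','side','wrist'):
    f=grab(n,n+'0.png'); fs[n]=f
    print(n,f['fovy'],f['cx'],f['cy'],np.round(f['world_from_camera'],3).tolist())
pickle.dump(fs,open('f0.pkl','wb'))
s=status.get_obs(); print({k:np.round(v,3) for k,v in s.items()}); print(R.from_rotvec(s['orientation']).as_matrix().round(3))
E
```

```text
top 49.966149642584305 251.28947365862606 195.54002106824123 [[0.014, 0.992, -0.126, 0.474], [-1.0, 0.016, 0.013, 0.099], [0.015, 0.126, 0.992, 1.097], [0.0, 0.0, 0.0, 1.0]]
side 51.24616964340168 256.02207891773776 191.5464729102997 [[0.98, 0.087, -0.178, 0.393], [-0.198, 0.368, -0.909, -0.975], [-0.014, 0.926, 0.378, 0.498], [0.0, 0.0, 0.0, 1.0]]
wrist 65.70646984690485 250.1108726778086 197.8362909652438 [[0.442, -0.85, -0.286, 0.224], [0.897, 0.419, 0.142, 0.642], [-0.001, -0.319, 0.948, 0.374], [0.0, 0.0, 0.0, 1.0]]
{'clock': np.float64(0.15), 'joints': array([-1.221,  0.478,  0.022,  1.556, -0.011,  1.109, -0.083]), 'qvel': array([-0.001, -0.003,  0.001, -0.003, -0.   ,  0.001, -0.   ]), 'tau': array([ 3.0000e-03, -5.9692e+01,  1.6100e+00, -2.8149e+01,  1.3000e-02,
        7.0000e-03,  0.0000e+00]), 'tcp_pos': array([0.298, 0.605, 0.231]), 'orientation': array([-7.130e-01, -3.059e+00,  2.000e-03]), 'contact_force': array([-0.031,  0.241, -0.042]), 'moment': array([-0.006, -0.024,  0.016]), 'gripper_force': np.float64(0.0), 'grip_width': np.float64(0.085)}
[[-0.897  0.442 -0.001]
 [ 0.442  0.897 -0.001]
 [-0.    -0.001 -1.   ]]
```

View pics/top0.png

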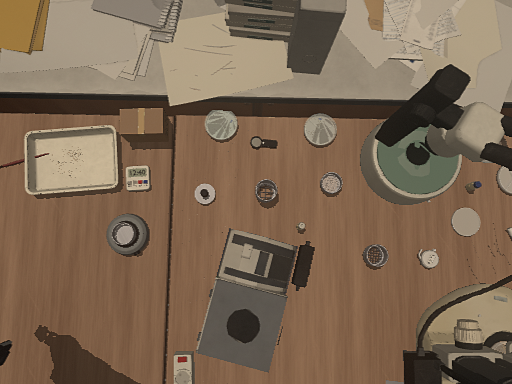

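View pics/side0.png

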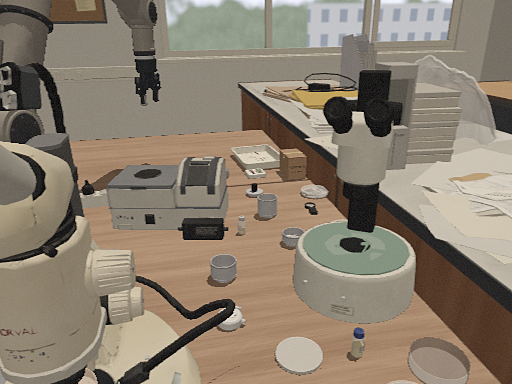

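```bash
python3 - <<'E'
from h import *
import pickle
fs=pickle.load(open('f0.pkl','rb'))
t=fs['top']['img']; s=fs['side']['img']
c=lambda im,u,v,a=25:cv2.resize(im[v-a:v+a,u-a:u+a],(260,260),interpolation=cv2.INTER_CUBIC)
a=np.hstack([c(t,266,191),c(t,331,184),c(t,376,256)]);b=np.hstack([c(s,267,206),c(s,292,237),c(s,223,268)])
cv2.imwrite('pics/c1.png',np.vstack([a,b]))
f=fs['top']
for n,u,v,z in[('shaker',124,233,.06),('lid',205,194,.036),('A',266,191,.04),('B',331,184,.03),('C',376,256,.04),('vial',301,227,.048),('timer',138,178,.017)]:
    print(n,onplane(f,u,v,z).round(3))
E
```

```text
shaker [0.506 0.401 0.06 ]
lid [0.611 0.204 0.036]
A [0.621 0.046 0.04 ]
B [ 0.643 -0.125  0.03 ]
C [ 0.458 -0.236  0.04 ]
vial [ 0.528 -0.043  0.048]
timer [0.653 0.384 0.017]
```

View pics/c1.png

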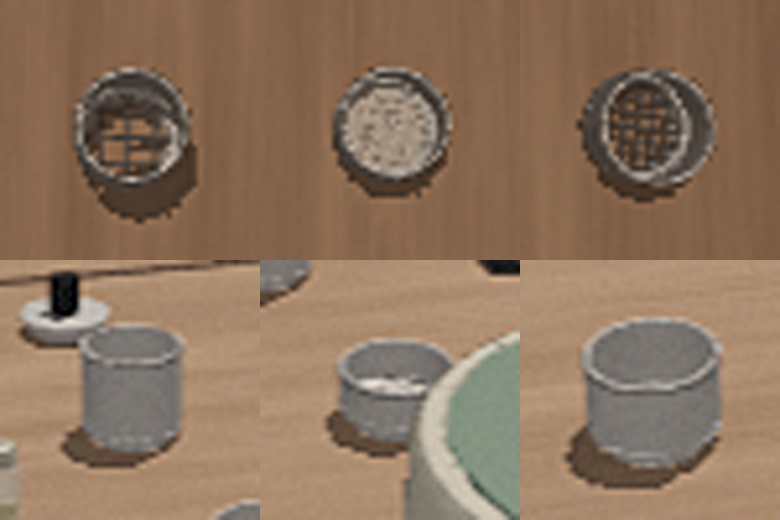

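```bash
python3 - <<'E'
from h import *
import pickle
fs=pickle.load(open('f0.pkl','rb'))
T,S=fs['top'],fs['side']
def tri(a,b):
    o1,d1=ray(T,*a);o2,d2=ray(S,*b)
    A=np.stack([d1,-d2],1);k=np.linalg.lstsq(A,o2-o1,rcond=None)[0]
    p,q=o1+k[0]*d1,o2+k[1]*d2
    return ((p+q)/2).round(3),np.linalg.norm(p-q).round(4)
print('stage',tri((418,153),(355,244)))
print('coarse rim',tri((266,191),(267,198)),'fine',tri((331,184),(292,231)),'med',tri((378,256),(224,261)))
# circles in top: dark sieve crops
def crop(im,u,v,a): return cv2.resize(im[v-a:v+a,u-a:u+a],(390,390),interpolation=cv2.INTER_CUBIC)
t=T['img']; s=S['img']
cv2.imwrite('pics/c2.png',np.hstack([crop(t,127,234,30),crop(t,390,170,70)]))
for n,P in(('top',T),('side',S)):
  print(n,[np.round(proj(P,p),1).tolist() for p in((.506,.401,.06),(.611,.204,.036),(.621,.046,.056),(.643,-.125,.03),(.458,-.236,.042))])
E
```

```text
stage (array([ 0.716, -0.33 ,  0.098]), np.float64(0.0047))
coarse rim (array([0.622, 0.046, 0.051]), np.float64(0.0062)) fine (array([ 0.646, -0.125,  0.03 ]), np.float64(0.0064)) med (array([ 0.462, -0.241,  0.04 ]), np.float64(0.0078))
top [[124.0, 233.1], [205.1, 193.9], [266.5, 190.0], [331.1, 184.1], [376.3, 255.9]]
side [[212.5, 160.8], [251.7, 183.8], [265.6, 196.5], [289.4, 231.5], [220.1, 259.4]]
```

View pics/c2.png

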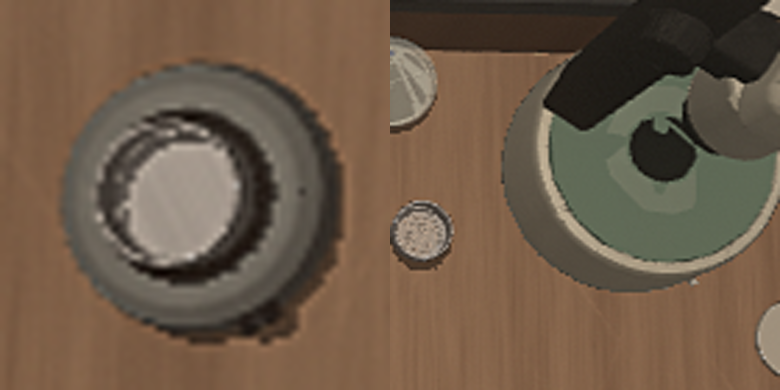

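```bash
python3 - <<'E'
from h import *
import pickle
fs=pickle.load(open('f0.pkl','rb'))
t=fs['top']['img'][55:205,355:512]; s=fs['side']['img'][50:260,300:440]
cv2.imwrite('pics/c3.png',np.hstack([cv2.resize(t,(440,420),interpolation=3),cv2.resize(s,(280,420),interpolation=3)]))
E
```

```text
(no output)
```

View pics/c3.png

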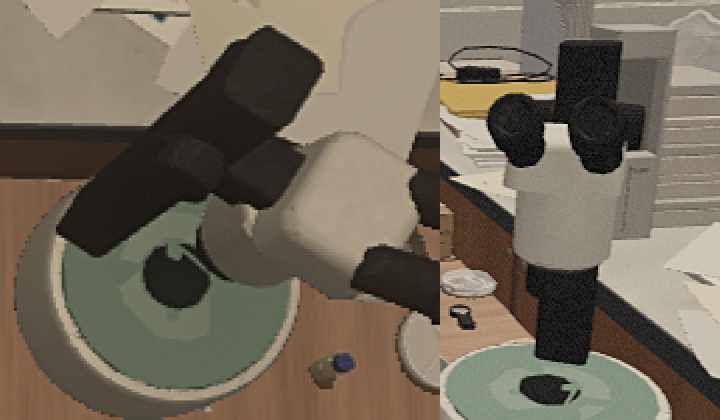

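```bash
G='[{"dp":[-0.6325,-0.503,-0.03],"delta_rot":[0,0,1.113]},{"dp":[-0.6325,-0.503,-0.03],"delta_rot":[0,0,1.113]},{"dp":[-0.6325,-0.503,-0.03],"delta_rot":[0,0,1.113]}]'; : ; python3 -m handwheel '[{"dp":[-0.6325,-0.503,-0.03],"delta_rot":[0,0,1.113]},{"dp":[-0.6325,-0.503,-0.03],"delta_rot":[0,0,1.113]},{"dp":[-0.6325,-0.503,-0.03],"delta_rot":[0,0,1.113]},{"dp":[-0.6325,-0.503,-0.03],"delta_rot":[0,0,1.113]},{"dp":[-0.6325,-0.503,-0.03],"delta_rot":[0,0,1.113]},{"dp":[-0.6325,-0.503,-0.03],"delta_rot":[0,0,1.113]},{"dp":[-0.6325,-0.503,-0.03],"delta_rot":[0,0,1.113]},{"dp":[-0.6325,-0.503,-0.03],"delta_rot":[0,0,1.113]}]' 1
python3 -c "
from h import *
s=status.get_obs();print(s['joints'].round(2) if hasattr(s['joints'],'round') else s['joints']);print(R.from_rotvec(s['orientation']).as_matrix().round(3))"
```

```text
clock: 1.15
tcp_pos: [0.5121, 0.1519, 0.25]
orientation: [-2.221, -2.222, -0.0]
contact_force: [1.1, 1.0, -0.2]
grip_width: 0.0852
gripper_force: 0.0
[-0.77  0.23  0.43  1.89 -0.11  1.04 -0.29]
[[-0.  1.  0.]
 [ 1.  0.  0.]
 [ 0.  0. -1.]]
```

```bash
python3 -m handwheel '[{"dp":[-0.277,0.131,0.03],"delta_rot":[0,0,0]},{"dp":[-0.277,0.131,0.03],"delta_rot":[0,0,0]},{"dp":[-0.277,0.131,0.03],"delta_rot":[0,0,0]},{"dp":[-0.277,0.131,0.03],"delta_rot":[0,0,0]},{"dp":[-0.277,0.131,0.03],"delta_rot":[0,0,0]},{"dp":[-0.277,0.131,0.03],"delta_rot":[0,0,0]},{"dp":[-0.277,0.131,0.03],"delta_rot":[0,0,0]}]'
python3 -c "
from h import *
import pickle
print(np.round(status.get_obs()['joints'],2))
f=grab('wrist','w1.png');pickle.dump(f,open('w1.pkl','wb'))"
```

```text
clock: 2.02
tcp_pos: [0.6424, -0.1229, 0.2193]
orientation: [-2.221, -2.22, 0.0]
contact_force: [0.2, 0.1, 0.9]
grip_width: 0.0852
gripper_force: 0.0
[-0.26  0.49  0.51  1.65 -0.26  1.07  0.32]
```

View pics/w1.png

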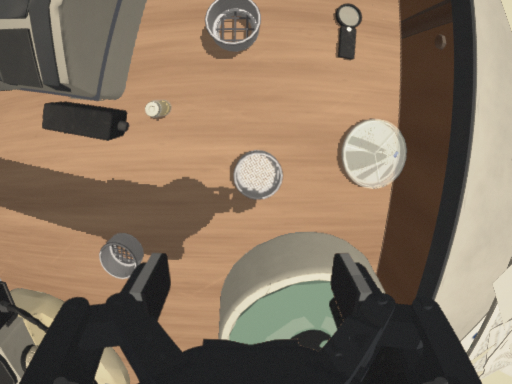

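```bash
cat >> h.py <<'E'
from scipy.optimize import least_squares
def wray(f,u,v):
    F=f['img'].shape[0]/2/np.tan(np.radians(f['fovy'])/2)
    T=np.array(f['world_from_camera']); x,y=u-f['cx'],v-f['cy']; r_=np.hypot(x,y); th=r_/F
    return T[:3,3],T[:3,:3]@np.array([np.sin(th)*x/r_,-np.sin(th)*y/r_,-np.cos(th)])
def blob(f,u,v,a,smax):
    hsv=cv2.cvtColor(f['img'],cv2.COLOR_BGR2HSV); m=(hsv[...,1]<smax).astype(np.uint8)
    w=np.zeros_like(m); cv2.circle(w,(u,v),a,1,-1); m=cv2.morphologyEx(m*w,cv2.MORPH_OPEN,np.ones((2,2),np.uint8))
    cs,_=cv2.findContours(m,cv2.RETR_EXTERNAL,cv2.CHAIN_APPROX_NONE)
    return max(cs,key=cv2.contourArea)
def rim(f,u,v,z,a=40,smax=70,fish=True,rad=.028):
    "circle of known radius through the silhouette's side away from the camera, on plane z"
    c=cv2.convexHull(blob(f,u,v,a,smax))[:,0,:]
    P=[]
    for p in c:
        o,d=(wray if fish else ray)(f,*(p.astype(float))); P.append((o+d*(z-o[2])/d[2])[:2])
    P=np.array(P); g=P.mean(0); n=(g-o[:2])/np.linalg.norm(g-o[:2])
    Q=P[(P-g)@n>0.0]
    s=least_squares(lambda c:np.hypot(*(Q-c).T)-rad,g,loss='soft_l1',f_scale=.001)
    return s.x.round(4),'rms',np.sqrt(np.mean(s.fun**2)).round(4),'free R',least_squares(lambda c:np.hypot(*(Q-c[:2]).T)-c[2],[*g,rad]).x.round(4),len(Q)
E
python3 - <<'E'
from h import *
import pickle
f=pickle.load(open('w1.pkl','rb')); T=pickle.load(open('f0.pkl','rb'))['top']
hsv=cv2.cvtColor(f['img'],cv2.COLOR_BGR2HSV); print(hsv[175,200:300:4,1],hsv[175,300]); 
for n,u,v,z,a in(('fine',258,175,.03,34),('coarse',233,27,.056,36),('med',122,256,.042,30)): print(n,rim(f,u,v,z,a))
hs=cv2.cvtColor(T['img'],cv2.COLOR_BGR2HSV); print(hs[184,310:352:2,1])
for n,u,v,z in(('fine',331,184,.03),('coarse',266,191,.056),('med',376,256,.042)): print(n,rim(T,u,v,z,17,80,False))
E
```

```text
[103 103 101 102 103 103 102 103  92  19  26  34  20  33  34  34  38  38
  30  18  16 104 102 103 103] [ 14 102 193]
fine (array([ 0.6521, -0.1272]), 'rms', np.float64(0.0004), 'free R', array([ 0.6519, -0.1263,  0.0288]), 16)
coarse (array([0.6252, 0.0484]), 'rms', np.float64(0.0003), 'free R', array([0.6253, 0.0478, 0.0284]), 10)
med (array([ 0.464, -0.248]), 'rms', np.float64(0.0046), 'free R', array([ 0.4713, -0.2413,  0.0355]), 11)
[114 114 114 111 112  48  46  54  57  55  54  54  54  61  44  46  76 114
 112 109 110]
fine (array([ 0.6457, -0.1285]), 'rms', np.float64(0.0003), 'free R', array([ 0.6461, -0.1288,  0.0276]), 9)
coarse (array([0.6192, 0.0451]), 'rms', np.float64(0.0002), 'free R', array([0.6193, 0.045 , 0.028 ]), 10)
med (array([ 0.4576, -0.2404]), 'rms', np.float64(0.0002), 'free R', array([ 0.4576, -0.2405,  0.0279]), 12)
```

```bash
python3 -m handwheel '[{"dp":[-0.003,0.006,0.06],"delta_rot":[0,0,0]},{"dp":[-0.003,0.006,0.11],"delta_rot":[0,0,0]},{"dp":[-0.003,0.006,0.13],"delta_rot":[0,0,0]},{"dp":[-0.003,0.006,0.13],"delta_rot":[0,0,0]},{"dp":[-0.003,0.006,0.13],"delta_rot":[0,0,0]}]'
python3 - <<'E'
from h import *
f=grab('wrist','w2.png'); print(status.get_obs()['tcp_pos'])
T=np.array(f['world_from_camera']);c=T[:3,:3].T@(np.array([.6495,-.128,.03])-T[:3,3]); 
F=192/np.tan(np.radians(f['fovy'])/2);th=np.arctan2(np.hypot(c[0],c[1]),-c[2]);k=F*th/np.hypot(c[0],c[1]);u,v=f['cx']+k*c[0],f['cy']-k*c[1];print(u,v)
print(rim(f,int(u),int(v),.03,75,70))
E
```

```text
clock: 2.7
tcp_pos: [0.6502, -0.1263, 0.0921]
orientation: [2.219, 2.22, 0.003]
contact_force: [-0.3, 0.3, -0.6]
grip_width: 0.0854
gripper_force: 0.0
[ 0.65029339 -0.12651244  0.092291  ]
248.92539271015823 217.2089855139364
(array([ 0.6518, -0.1266]), 'rms', np.float64(0.0002), 'free R', array([ 0.6518, -0.1259,  0.0285]), 21)
```

View pics/w2.png

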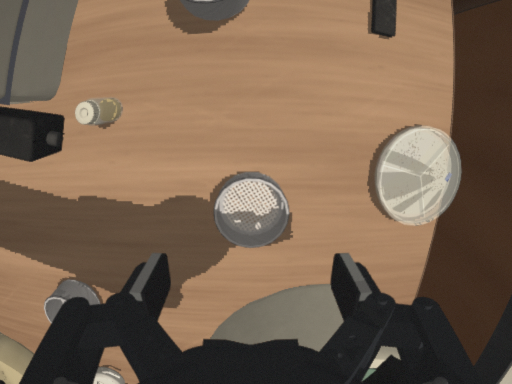

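```bash
python3 -m handwheel '[{"dp":[0,0.001,0.05],"delta_rot":[0,0,0]},{"dp":[0,0.001,0.08],"delta_rot":[0,0,0]},{"dp":[0,0.001,0.086],"delta_rot":[0,0,0]},{"dp":[0,0.001,0.086],"delta_rot":[0,0,0]}]' && python3 -m handwheel '[{"dp":[0,0,0],"delta_rot":[0,0,0]},{"dp":[0,0,0],"delta_rot":[0,0,0]},{"dp":[0,0,0],"delta_rot":[0,0,0]},{"dp":[0,0,0],"delta_rot":[0,0,0]},{"dp":[0,0,0],"delta_rot":[0,0,0]},{"dp":[0,0,0],"delta_rot":[0,0,0]}]' 0 30
python3 -c "
from h import *
grab('wrist','w3.png')"
```

```text
clock: 3.25
tcp_pos: [0.6507, -0.1267, 0.0053]
orientation: [2.22, 2.22, 0.002]
contact_force: [-0.3, 0.1, 0.2]
grip_width: 0.0855
gripper_force: 0.0
clock: 4.0
tcp_pos: [0.6509, -0.1266, 0.0059]
orientation: [2.22, 2.22, 0.003]
contact_force: [-2.1, 0.1, 7.1]
grip_width: 0.0582
gripper_force: 31.2
```

View pics/w3.png

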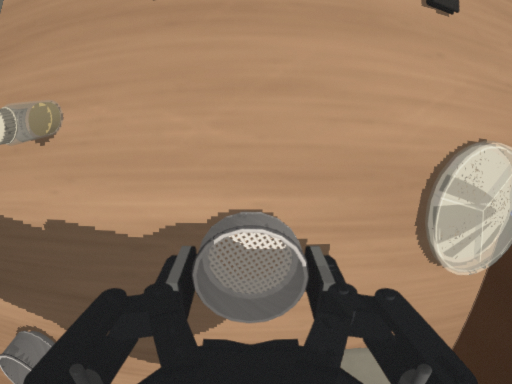

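```bash
python3 -m handwheel '[{"dp":[0,0,-0.03],"delta_rot":[0,0,0]},{"dp":[0,0,-0.09],"delta_rot":[0,0,0]},{"dp":[0,0,-0.15],"delta_rot":[0,0,0]},{"dp":[0.04,0,-0.2],"delta_rot":[0,0,0]},{"dp":[0.42,-0.141,-0.2],"delta_rot":[0,0,0]},{"dp":[0.42,-0.141,-0.2],"delta_rot":[0,0,0]},{"dp":[0.42,-0.141,-0.2],"delta_rot":[0,0,0]},{"dp":[0.42,-0.141,-0.2],"delta_rot":[0,0,0]},{"dp":[0.42,-0.141,-0.2],"delta_rot":[0,0,0]},{"dp":[0.42,-0.141,-0.2],"delta_rot":[0,0,0]},{"dp":[0.42,-0.141,-0.2],"delta_rot":[0,0,0]},{"dp":[0.42,-0.141,-0.2],"delta_rot":[0,0,0]}]' - 40 && python3 -m handwheel '[{"dp":[0,0,0],"delta_rot":[0,0,0]},{"dp":[0,0,0],"delta_rot":[0,0,0]}]' 
python3 -c "
from h import *
import pickle
f=grab('wrist','w4.png');pickle.dump(f,open('w4.pkl','wb'));print(status.get_obs()['tcp_pos'])"
```

```text
clock: 5.55
tcp_pos: [0.507, 0.2973, 0.2043]
orientation: [-2.214, -2.227, -0.002]
contact_force: [-0.3, -0.5, -1.3]
grip_width: 0.0578
gripper_force: 43.1
clock: 5.8
tcp_pos: [0.5095, 0.2919, 0.2042]
orientation: [2.224, 2.218, 0.0]
contact_force: [-0.1, 0.6, -0.7]
grip_width: 0.0577
gripper_force: 43.1
[0.50939796 0.292086   0.20410389]
```

View pics/w4.png

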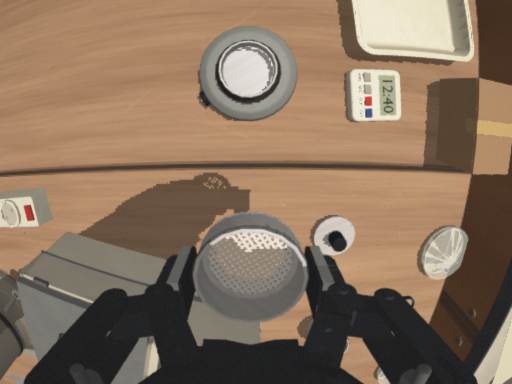

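```bash
python3 - <<'E'
from h import *
import pickle
f=pickle.load(open('w4.pkl','rb'))
print('base',rim(f,248,73,.032,56,70,True,.055))
cr=cv2.resize(f['img'][20:125,190:310],(600,525),interpolation=3); cv2.imwrite('pics/c5.png',cr)
g=cv2.cvtColor(f['img'],cv2.COLOR_BGR2GRAY); print(g[72,198:300].tolist()); print(g[22:124,248].tolist())
w=lambda u,v,z:(lambda o,d:(o+d*(z-o[2])/d[2]).round(4))(*wray(f,u,v)); print('pan?',w(248,72,.06),w(216,72,.06),w(280,72,.06),w(248,40,.06))
E
```

```text
base (array([0.5083, 0.4005]), 'rms', np.float64(0.0014), 'free R', array([0.5086, 0.4054, 0.051 ]), 22)
[86, 85, 103, 115, 117, 118, 118, 126, 135, 142, 149, 150, 152, 150, 151, 152, 145, 75, 36, 40, 88, 172, 202, 142, 151, 193, 209, 212, 212, 213, 215, 219, 219, 219, 217, 217, 217, 218, 217, 217, 217, 216, 217, 218, 220, 221, 219, 221, 220, 219, 221, 221, 223, 224, 225, 224, 223, 222, 223, 224, 224, 224, 226, 226, 225, 225, 226, 225, 227, 225, 190, 136, 122, 120, 125, 149, 113, 158, 196, 121, 58, 48, 73, 127, 157, 159, 159, 159, 161, 159, 160, 152, 146, 140, 139, 138, 137, 135, 127, 122, 134, 137]
[143, 142, 141, 140, 127, 131, 132, 131, 136, 141, 146, 151, 154, 155, 155, 155, 153, 140, 136, 194, 143, 97, 87, 102, 155, 131, 125, 129, 160, 220, 221, 221, 222, 221, 220, 218, 220, 220, 219, 224, 224, 222, 221, 221, 219, 219, 221, 222, 222, 220, 221, 221, 223, 222, 221, 222, 221, 222, 221, 219, 220, 222, 221, 218, 217, 218, 218, 219, 220, 222, 219, 217, 214, 202, 182, 109, 46, 31, 45, 49, 53, 75, 122, 152, 153, 154, 154, 154, 154, 149, 138, 132, 123, 121, 119, 117, 111, 92, 81, 127, 152, 157]
pan? [0.5079 0.4034 0.06  ] [0.4775 0.4041 0.06  ] [0.5382 0.4037 0.06  ] [0.508  0.4352 0.06  ]
```

View pics/c5.png

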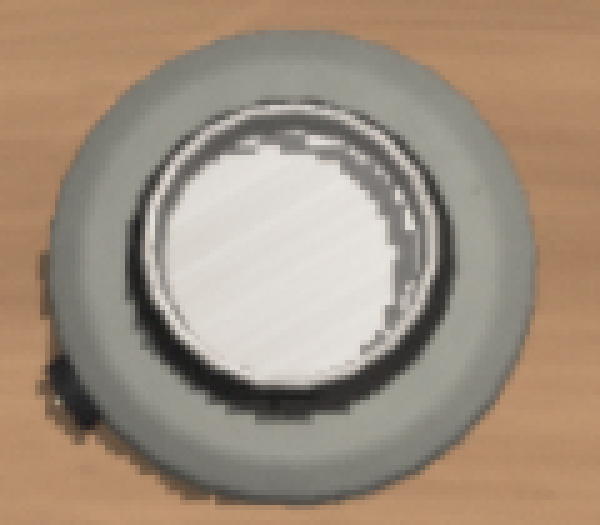

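```bash
python3 - <<'E'
from h import *
import pickle
f=pickle.load(open('w4.pkl','rb'))
w=lambda u,v,z:(lambda o,d:(o+d*(z-o[2])/d[2]).round(4))(*wray(f,u,v))
for p in((218,69),(278,69),(248,40.4),(248,97.6),(227,48.5),(269,48.5)): print(w(*p,.06))
print('lid',w(334,236,.012), 'lid knob',w(338,242,.036))
F=192/np.tan(np.radians(f['fovy'])/2); print(rim(f,250,265,.204+.024,62,70))
E
```

```text
[0.4794 0.4069 0.06  ]
[0.5363 0.4067 0.06  ]
[0.508  0.4348 0.06  ]
[0.5078 0.3785 0.06  ]
[0.4881 0.427  0.06  ]
[0.5278 0.4268 0.06  ]
lid [0.6176 0.2094 0.012 ] lid knob [0.6159 0.2129 0.036 ]
(array([0.5092, 0.2895]), 'rms', np.float64(0.0011), 'free R', array([0.5094, 0.2908, 0.029 ]), 20)
```

```bash
python3 -m handwheel '[{"dp":[0.06,-0.0015,0],"delta_rot":[0,0,0]},{"dp":[0.1155,-0.0015,0],"delta_rot":[0,0,0]},{"dp":[0.1155,-0.0015,0.06],"delta_rot":[0,0,0]},{"dp":[0.1155,-0.0015,0.1],"delta_rot":[0,0,0]},{"dp":[0.1155,-0.0015,0.12],"delta_rot":[0,0,0]},{"dp":[0.1155,-0.0015,0.12],"delta_rot":[0,0,0]},{"dp":[0.1155,-0.0015,0.12],"delta_rot":[0,0,0]}]' && python3 -m handwheel '[{"dp":[0,0,0.006],"delta_rot":[0,0,0]},{"dp":[0,0,0.012],"delta_rot":[0,0,0]},{"dp":[0,0,0.018],"delta_rot":[0,0,0]},{"dp":[0,0,0.022],"delta_rot":[0,0,0]},{"dp":[0,0,0.022],"delta_rot":[0,0,0]}]'
```

```text
clock: 6.72
tcp_pos: [0.5086, 0.4096, 0.0857]
orientation: [2.222, 2.22, 0.005]
contact_force: [-0.8, -0.2, -0.8]
grip_width: 0.0573
gripper_force: 43.1
clock: 7.35
tcp_pos: [0.5071, 0.409, 0.0617]
orientation: [-2.222, -2.221, 0.001]
contact_force: [-0.8, -1.2, 2.3]
grip_width: 0.0572
gripper_force: 43.2
```

```bash
python3 -m handwheel '[{"dp":[-0.0015,0,0.002],"delta_rot":[0,0,0]},{"dp":[-0.0015,0,0.004],"delta_rot":[0,0,0]},{"dp":[-0.0015,0,0.006],"delta_rot":[0,0,0]},{"dp":[-0.0015,0,0.006],"delta_rot":[0,0,0]}]'
python3 -c "
from h import *
f=grab('wrist');cv2.imwrite('pics/w6.png',cv2.resize(f['img'][150:384,130:380],(750,600),interpolation=3))"
```

```text
clock: 7.85
tcp_pos: [0.5073, 0.4076, 0.0579]
orientation: [-2.221, -2.221, -0.0]
contact_force: [-6.4, -5.2, 16.6]
grip_width: 0.0578
gripper_force: 44.6
```

View pics/w6.png

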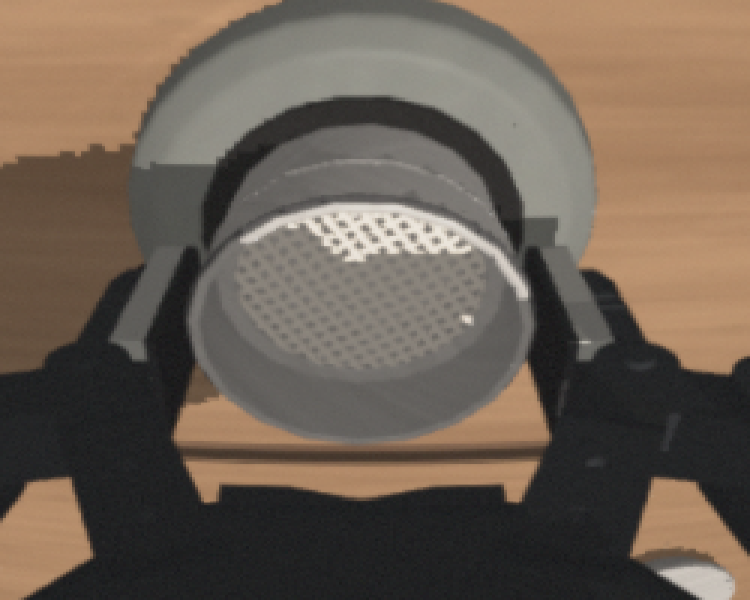

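```bash
python3 -m handwheel '[{"dp":[0,0,-0.001],"delta_rot":[0,0,0]},{"dp":[0,0,-0.002],"delta_rot":[0,0,0]},{"dp":[0,0,-0.002],"delta_rot":[0,0,0]},{"dp":[0,0,-0.002],"delta_rot":[0,0,0]},{"dp":[0,0,-0.03],"delta_rot":[0,0,0]},{"dp":[0,0,-0.09],"delta_rot":[0,0,0]},{"dp":[0,0,-0.15],"delta_rot":[0,0,0]},{"dp":[0,0,-0.17],"delta_rot":[0,0,0]},{"dp":[-0.1,0,-0.17],"delta_rot":[0,0,0]},{"dp":[-0.1,0,-0.17],"delta_rot":[0,0,0]},{"dp":[-0.1,0,-0.17],"delta_rot":[0,0,0]}]' 1
python3 - <<'E'
from h import *
import pickle
f=grab('wrist','w7.png');pickle.dump(f,open('w7.pkl','wb'));print(status.get_obs()['tcp_pos'])
E
```

```text
clock: 9.28
tcp_pos: [0.5075, 0.3034, 0.2254]
orientation: [2.227, 2.215, -0.003]
contact_force: [0.2, 0.5, -0.2]
grip_width: 0.0852
gripper_force: 0.0
[0.50707023 0.30625255 0.22539413]
```

View pics/w7.png

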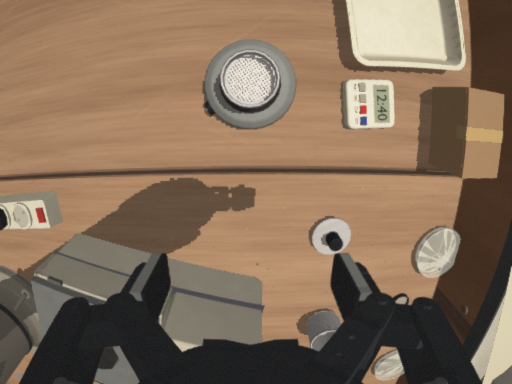

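```bash
python3 -m handwheel '[{"dp":[-0.55,-0.043,0],"delta_rot":[0,0,0]},{"dp":[-0.55,-0.043,0],"delta_rot":[0,0,0]},{"dp":[-0.55,-0.043,0],"delta_rot":[0,0,0]},{"dp":[-0.55,-0.043,0],"delta_rot":[0,0,0]},{"dp":[-0.55,-0.043,0],"delta_rot":[0,0,0]},{"dp":[-0.55,-0.043,0],"delta_rot":[0,0,0]},{"dp":[-0.55,-0.043,0],"delta_rot":[0,0,0]},{"dp":[-0.55,-0.043,0],"delta_rot":[0,0,0]},{"dp":[-0.55,-0.043,0],"delta_rot":[0,0,0]},{"dp":[-0.55,-0.043,0],"delta_rot":[0,0,0]},{"dp":[-0.55,-0.043,0],"delta_rot":[0,0,0]},{"dp":[-0.55,-0.043,0],"delta_rot":[0,0,0]}]' && python3 -m handwheel '[{"dp":[0,0,0.06],"delta_rot":[0,0,0]},{"dp":[0,0,0.1],"delta_rot":[0,0,0]},{"dp":[0,0,0.1],"delta_rot":[0,0,0]},{"dp":[0,0,0.1],"delta_rot":[0,0,0]}]'
cat >> h.py <<'E'
def wproj(f,p):
    T=np.array(f['world_from_camera']);c=T[:3,:3].T@(np.array(p)-T[:3,3]); F=192/np.tan(np.radians(f['fovy'])/2)
    th=np.arctan2(np.hypot(c[0],c[1]),-c[2]);k=F*th/np.hypot(c[0],c[1]);return f['cx']+k*c[0],f['cy']-k*c[1]
E
python3 - <<'E'
from h import *
import pickle
f=grab('wrist','w8.png');pickle.dump(f,open('w8.pkl','wb'));print(status.get_obs()['tcp_pos'],np.round(status.get_obs()['joints'],2))
u,v=wproj(f,[.464,-.238,.042]);print(u,v)
for a in(55,65): print(rim(f,int(u),int(v),.042,a))
E
```

```text
clock: 10.82
tcp_pos: [0.465, -0.2402, 0.2255]
orientation: [-2.217, -2.225, -0.0]
contact_force: [0.3, 0.3, -0.4]
grip_width: 0.0854
gripper_force: 0.0
clock: 11.32
tcp_pos: [0.4653, -0.2421, 0.1272]
orientation: [2.219, 2.222, 0.001]
contact_force: [0.6, -0.1, -0.4]
grip_width: 0.0853
gripper_force: 0.0
[ 0.46558216 -0.24242833  0.1275815 ] [-0.15  0.42  0.65  2.04 -0.36  0.78  0.71]
248.413446377557 199.83094172592413
(array([ 0.4634, -0.2393]), 'rms', np.float64(0.0003), 'free R', array([ 0.4635, -0.2386,  0.0285]), 20)
(array([ 0.4634, -0.2393]), 'rms', np.float64(0.0003), 'free R', array([ 0.4635, -0.2386,  0.0285]), 20)
```

```bash
python3 -m handwheel '[{"dp":[0.0033,-0.002,0.05],"delta_rot":[0,0,0]},{"dp":[0.0033,-0.002,0.09],"delta_rot":[0,0,0]},{"dp":[0.0033,-0.002,0.113],"delta_rot":[0,0,0]},{"dp":[0.0033,-0.002,0.113],"delta_rot":[0,0,0]},{"dp":[0.0033,-0.002,0.113],"delta_rot":[0,0,0]}]' && python3 -m handwheel '[{"dp":[0,0,0],"delta_rot":[0,0,0]},{"dp":[0,0,0],"delta_rot":[0,0,0]},{"dp":[0,0,0],"delta_rot":[0,0,0]},{"dp":[0,0,0],"delta_rot":[0,0,0]},{"dp":[0,0,0],"delta_rot":[0,0,0]},{"dp":[0,0,0],"delta_rot":[0,0,0]}]' 0 40
```

```text
clock: 12.0
tcp_pos: [0.4636, -0.2396, 0.0146]
orientation: [2.219, 2.22, 0.002]
contact_force: [-0.1, -0.2, -0.1]
grip_width: 0.0854
gripper_force: 0.0
clock: 12.75
tcp_pos: [0.463, -0.2392, 0.0143]
orientation: [2.221, 2.22, 0.003]
contact_force: [-1.9, 2.1, 12.5]
grip_width: 0.0562
gripper_force: 40.5
```

```bash
python3 -m handwheel '[{"dp":[0,0,-0.03],"delta_rot":[0,0,0]},{"dp":[0,0,-0.09],"delta_rot":[0,0,0]},{"dp":[0,0,-0.15],"delta_rot":[0,0,0]},{"dp":[0,0,-0.2],"delta_rot":[0,0,0]},{"dp":[0.646,0.0445,-0.2],"delta_rot":[0,0,0]},{"dp":[0.646,0.0445,-0.2],"delta_rot":[0,0,0]},{"dp":[0.646,0.0445,-0.2],"delta_rot":[0,0,0]},{"dp":[0.646,0.0445,-0.2],"delta_rot":[0,0,0]},{"dp":[0.646,0.0445,-0.2],"delta_rot":[0,0,0]},{"dp":[0.646,0.0445,-0.2],"delta_rot":[0,0,0]},{"dp":[0.646,0.0445,-0.2],"delta_rot":[0,0,0]},{"dp":[0.646,0.0445,-0.2],"delta_rot":[0,0,0]}]'
python3 -c "
from h import *
print(np.round(togo([.5075,.407,.21]),4))"
```

```text
clock: 14.25
tcp_pos: [0.4963, 0.2617, 0.2134]
orientation: [-2.222, -2.221, -0.001]
contact_force: [1.2, 0.2, -1.1]
grip_width: 0.0568
gripper_force: 43.5
[0.1453 0.0111 0.0035]
```

```bash
python3 -m handwheel '[{"dp":[0.06,0.005,0],"delta_rot":[0,0,0]},{"dp":[0.1,0.0085,0],"delta_rot":[0,0,0]},{"dp":[0.1,0.0085,0],"delta_rot":[0,0,0]},{"dp":[0.1,0.0085,0],"delta_rot":[0,0,0]}]'
python3 -c "
from h import *
print(np.round(togo([.5075,.407,.21]),4))"
```

```text
clock: 14.75
tcp_pos: [0.505, 0.3587, 0.2129]
orientation: [2.222, 2.22, -0.001]
contact_force: [0.2, 0.2, -0.4]
grip_width: 0.0566
gripper_force: 43.5
[0.0483 0.0024 0.0028]
```

```bash
python3 -m handwheel '[{"dp":[0.048,0.002,0],"delta_rot":[0,0,0]},{"dp":[0.048,0.002,0.03],"delta_rot":[0,0,0]},{"dp":[0.048,0.002,0.07],"delta_rot":[0,0,0]},{"dp":[0.048,0.002,0.102],"delta_rot":[0,0,0]},{"dp":[0.048,0.002,0.104],"delta_rot":[0,0,0]},{"dp":[0.048,0.002,0.104],"delta_rot":[0,0,0]}]'
python3 -c "
from h import *
f=grab('wrist','w9.png')
print(np.round(togo([.5075,.407,.088]),4))"
```

```text
clock: 15.5
tcp_pos: [0.5081, 0.4072, 0.1103]
orientation: [2.223, 2.219, 0.002]
contact_force: [0.1, 0.3, 0.1]
grip_width: 0.0567
gripper_force: 43.5
[-0.0007 -0.0009  0.0227]
```

```bash
python3 -m handwheel '[{"dp":[0,0,0.006],"delta_rot":[0,0,0]},{"dp":[0,0,0.012],"delta_rot":[0,0,0]},{"dp":[0,0,0.018],"delta_rot":[0,0,0]},{"dp":[0,0,0.022],"delta_rot":[0,0,0]},{"dp":[0,0,0.024],"delta_rot":[0,0,0]},{"dp":[0,0,0.024],"delta_rot":[0,0,0]}]'
```

```text
clock: 16.3
tcp_pos: [0.507, 0.4078, 0.0881]
orientation: [-2.22, -2.22, 0.0]
contact_force: [-10.9, -5.8, 26.7]
grip_width: 0.0564
gripper_force: 45.8
```

```bash
python3 -m handwheel '[{"dp":[0,0,-0.002],"delta_rot":[0,0,0]},{"dp":[0,0,-0.002],"delta_rot":[0,0,0]},{"dp":[0,0,-0.002],"delta_rot":[0,0,0]},{"dp":[0,0,-0.002],"delta_rot":[0,0,0]},{"dp":[0,0,-0.03],"delta_rot":[0,0,0]},{"dp":[0,0,-0.08],"delta_rot":[0,0,0]},{"dp":[0,0,-0.13],"delta_rot":[0,0,0]},{"dp":[-0.36,0.118,-0.13],"delta_rot":[0,0,0]},{"dp":[-0.36,0.118,-0.13],"delta_rot":[0,0,0]},{"dp":[-0.36,0.118,-0.13],"delta_rot":[0,0,0]},{"dp":[-0.36,0.118,-0.13],"delta_rot":[0,0,0]},{"dp":[-0.36,0.118,-0.13],"delta_rot":[0,0,0]}]' 1 && python3 -m handwheel '[{"dp":[-0.12,0.038,0.05],"delta_rot":[0,0,0]},{"dp":[-0.12,0.038,0.08],"delta_rot":[0,0,0]},{"dp":[-0.12,0.038,0.08],"delta_rot":[0,0,0]},{"dp":[-0.12,0.038,0.08],"delta_rot":[0,0,0]}]'
python3 - <<'E'
from h import *
f=grab('wrist','w10.png')
u,v=wproj(f,[.625,.0475,.056]);print(u,v,status.get_obs()['tcp_pos'])
for a in(55,65): print(rim(f,int(u),int(v),.056,a))
E
```

```text
clock: 17.8
tcp_pos: [0.6048, 0.109, 0.2149]
orientation: [2.221, 2.222, 0.0]
contact_force: [0.4, 0.1, 0.8]
grip_width: 0.0856
gripper_force: 0.0
clock: 18.3
tcp_pos: [0.6414, -0.0115, 0.1333]
orientation: [-2.225, -2.217, 0.005]
contact_force: [0.2, 0.5, -0.1]
grip_width: 0.0857
gripper_force: 0.0
228.15370247861267 133.55870522062872 [ 0.64208578 -0.00937804  0.13446332]
(array([0.6247, 0.047 ]), 'rms', np.float64(0.0002), 'free R', array([0.625 , 0.0476, 0.0285]), 19)
(array([0.6247, 0.047 ]), 'rms', np.float64(0.0002), 'free R', array([0.625 , 0.0476, 0.0285]), 19)
```

```bash
python3 -m handwheel '[{"dp":[0.057,-0.017,0],"delta_rot":[0,0,0]},{"dp":[0.057,-0.017,0],"delta_rot":[0,0,0]},{"dp":[0.057,-0.017,0],"delta_rot":[0,0,0]},{"dp":[0.057,-0.017,0],"delta_rot":[0,0,0]}]'
python3 - <<'E'
from h import *
f=grab('wrist','w11.png')
u,v=wproj(f,[.625,.0475,.056]);print(u,v)
print(rim(f,int(u),int(v),.056,75)); print(togo([.6248,.047,.025]).round(4))
E
```

```text
clock: 18.85
tcp_pos: [0.6258, 0.0474, 0.1356]
orientation: [2.221, 2.22, 0.001]
contact_force: [-0.4, -0.3, -0.3]
grip_width: 0.0852
gripper_force: 0.0
249.084226351458 206.9040531028282
(array([0.6249, 0.0471]), 'rms', np.float64(0.0002), 'free R', array([0.6249, 0.0477, 0.0285]), 19)
[-0.     -0.001   0.1104]
```

```bash
python3 -m handwheel '[{"dp":[0,-0.001,0.05],"delta_rot":[0,0,0]},{"dp":[0,-0.001,0.09],"delta_rot":[0,0,0]},{"dp":[0,-0.001,0.109],"delta_rot":[0,0,0]},{"dp":[0,-0.001,0.109],"delta_rot":[0,0,0]},{"dp":[0,-0.001,0.109],"delta_rot":[0,0,0]}]' && python3 -m handwheel '[{"dp":[0,0,0],"delta_rot":[0,0,0]},{"dp":[0,0,0],"delta_rot":[0,0,0]},{"dp":[0,0,0],"delta_rot":[0,0,0]},{"dp":[0,0,0],"delta_rot":[0,0,0]},{"dp":[0,0,0],"delta_rot":[0,0,0]},{"dp":[0,0,0],"delta_rot":[0,0,0]}]' 0 40 && python3 -m handwheel '[{"dp":[0,0,-0.03],"delta_rot":[0,0,0]},{"dp":[0,0,-0.09],"delta_rot":[0,0,0]},{"dp":[0,0,-0.15],"delta_rot":[0,0,0]},{"dp":[0,0,-0.21],"delta_rot":[0,0,0]},{"dp":[0.31,-0.1,-0.21],"delta_rot":[0,0,0]},{"dp":[0.31,-0.1,-0.21],"delta_rot":[0,0,0]},{"dp":[0.31,-0.1,-0.21],"delta_rot":[0,0,0]},{"dp":[0.31,-0.1,-0.21],"delta_rot":[0,0,0]},{"dp":[0.31,-0.1,-0.21],"delta_rot":[0,0,0]},{"dp":[0.31,-0.1,-0.21],"delta_rot":[0,0,0]},{"dp":[0.31,-0.1,-0.21],"delta_rot":[0,0,0]},{"dp":[0.31,-0.1,-0.21],"delta_rot":[0,0,0]}]'
python3 -c "
from h import *
print(np.round(togo([.5072,.4073,.235]),4))"
```

```text
clock: 19.52
tcp_pos: [0.6257, 0.0475, 0.0274]
orientation: [2.221, 2.22, 0.003]
contact_force: [-0.1, 0.3, -0.3]
grip_width: 0.0852
gripper_force: 0.0
clock: 20.27
tcp_pos: [0.6253, 0.048, 0.0271]
orientation: [2.221, 2.221, 0.003]
contact_force: [-1.5, -0.7, 6.6]
grip_width: 0.0554
gripper_force: 43.4
clock: 21.78
tcp_pos: [0.5255, 0.3552, 0.2361]
orientation: [2.224, 2.217, -0.001]
contact_force: [0.3, -1.0, -1.0]
grip_width: 0.0552
gripper_force: 43.0
[ 0.052  -0.0185  0.001 ]
```

```bash
python3 -m handwheel '[{"dp":[0.04,-0.015,0],"delta_rot":[0,0,0]},{"dp":[0.052,-0.0185,0],"delta_rot":[0,0,0]},{"dp":[0.052,-0.0185,0.03],"delta_rot":[0,0,0]},{"dp":[0.052,-0.0185,0.06],"delta_rot":[0,0,0]},{"dp":[0.052,-0.0185,0.076],"delta_rot":[0,0,0]},{"dp":[0.052,-0.0185,0.076],"delta_rot":[0,0,0]},{"dp":[0.052,-0.0185,0.076],"delta_rot":[0,0,0]}]'
python3 -c "
from h import *
print(np.round(togo([.5072,.408,.135]),4))"
```

```text
clock: 22.65
tcp_pos: [0.5069, 0.4098, 0.1611]
orientation: [2.222, 2.22, 0.003]
contact_force: [-0.3, -0.4, -0.7]
grip_width: 0.0555
gripper_force: 42.9
[-0.0018  0.0002  0.0261]
```

```bash
python3 -m handwheel '[{"dp":[-0.0015,0,0.005],"delta_rot":[0,0,0]},{"dp":[-0.0015,0,0.01],"delta_rot":[0,0,0]},{"dp":[-0.0015,0,0.016],"delta_rot":[0,0,0]},{"dp":[-0.0015,0,0.022],"delta_rot":[0,0,0]},{"dp":[-0.0015,0,0.026],"delta_rot":[0,0,0]},{"dp":[-0.0015,0,0.027],"delta_rot":[0,0,0]},{"dp":[-0.0015,0,0.027],"delta_rot":[0,0,0]}]'
```

```text
clock: 23.52
tcp_pos: [0.5059, 0.4084, 0.135]
orientation: [-2.221, -2.22, -0.0]
contact_force: [-5.7, -3.0, 16.2]
grip_width: 0.0551
gripper_force: 45.0
```

```bash
python3 -m handwheel '[{"dp":[0,0,-0.002],"delta_rot":[0,0,0]},{"dp":[0,0,-0.002],"delta_rot":[0,0,0]},{"dp":[0,0,-0.002],"delta_rot":[0,0,0]},{"dp":[0,0,-0.002],"delta_rot":[0,0,0]},{"dp":[0,0,-0.03],"delta_rot":[0,0,0]},{"dp":[0,0,-0.08],"delta_rot":[0,0,0]},{"dp":[0,0,-0.13],"delta_rot":[0,0,0]},{"dp":[-0.23,0.109,-0.13],"delta_rot":[0,0,0]},{"dp":[-0.23,0.109,-0.13],"delta_rot":[0,0,0]},{"dp":[-0.23,0.109,-0.13],"delta_rot":[0,0,0]},{"dp":[-0.23,0.109,-0.13],"delta_rot":[0,0,0]},{"dp":[-0.23,0.109,-0.13],"delta_rot":[0,0,0]}]' 1 && python3 -m handwheel '[{"dp":[0,0,0.06],"delta_rot":[0,0,0]},{"dp":[0,0,0.11],"delta_rot":[0,0,0]},{"dp":[0,0,0.11],"delta_rot":[0,0,0]},{"dp":[0,0,0.11],"delta_rot":[0,0,0]}]' 0.7
python3 - <<'E'
from h import *
f=grab('wrist','w12.png'); s=grab('side','s12.png'); print(status.get_obs()['tcp_pos'])
u,v=wproj(f,[.616,.211,.012]);print(u,v)
print('disc',rim(f,int(u),int(v),.012,65))
us,vs=map(int,proj(s,(.507,.407,.1)))
a=cv2.resize(f['img'],(400,300)); b=cv2.resize(s['img'][vs-60:vs+45,us-70:us+70],(400,300),interpolation=3)
cv2.imwrite('pics/c12.png',np.hstack([a,b]))
E
```

```text
clock: 25.02
tcp_pos: [0.6169, 0.171, 0.2634]
orientation: [2.23, 2.208, -0.001]
contact_force: [1.4, 1.0, 0.3]
grip_width: 0.0855
gripper_force: 0.0
clock: 25.52
tcp_pos: [0.616, 0.1789, 0.1547]
orientation: [2.22, 2.221, 0.003]
contact_force: [-0.6, -0.4, -0.5]
grip_width: 0.0596
gripper_force: 0.0
[0.61652946 0.17891473 0.15551462]
249.87209276338726 153.68371334033475
disc (array([0.6187, 0.2081]), 'rms', np.float64(0.0001), 'free R', array([0.6186, 0.2083, 0.0282]), 14)
```

View pics/c12.png

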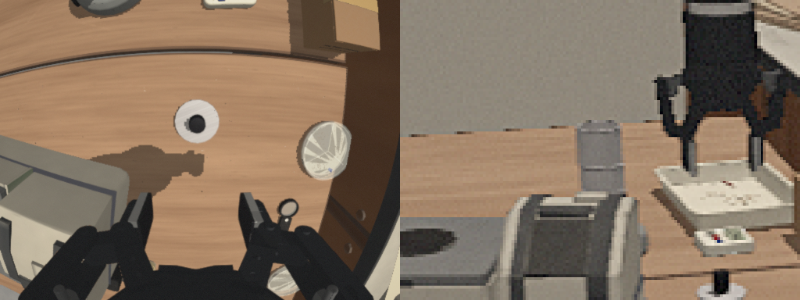

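```bash
python3 -m handwheel '[{"dp":[0.029,0.002,0],"delta_rot":[0,0,0]},{"dp":[0.029,0.002,0.05],"delta_rot":[0,0,0]},{"dp":[0.029,0.002,0.08],"delta_rot":[0,0,0]},{"dp":[0.029,0.002,0.08],"delta_rot":[0,0,0]},{"dp":[0.029,0.002,0.08],"delta_rot":[0,0,0]}]'
python3 - <<'E'
from h import *
f=grab('wrist','w13.png')
u,v=wproj(f,[.6187,.2082,.012])
print('disc',rim(f,int(u),int(v),.012,85)); print(togo([.6187,.2082,.015]).round(4))
E
```

```text
clock: 26.25
tcp_pos: [0.6186, 0.2077, 0.0753]
orientation: [2.221, 2.22, 0.005]
contact_force: [-0.3, 0.1, 0.8]
grip_width: 0.0596
gripper_force: 0.0
disc (array([0.6187, 0.2081]), 'rms', np.float64(0.0001), 'free R', array([0.6187, 0.2081, 0.028 ]), 17)
[ 0.0004 -0.0001  0.0604]
```

```bash
python3 -m handwheel '[{"dp":[0,0,0.03],"delta_rot":[0,0,0]},{"dp":[0,0,0.05],"delta_rot":[0,0,0]},{"dp":[0,0,0.059],"delta_rot":[0,0,0]},{"dp":[0,0,0.059],"delta_rot":[0,0,0]},{"dp":[0,0,0.059],"delta_rot":[0,0,0]}]' && python3 -m handwheel '[{"dp":[0,0,0],"delta_rot":[0,0,0]},{"dp":[0,0,0],"delta_rot":[0,0,0]},{"dp":[0,0,0],"delta_rot":[0,0,0]},{"dp":[0,0,0],"delta_rot":[0,0,0]},{"dp":[0,0,0],"delta_rot":[0,0,0]},{"dp":[0,0,0],"delta_rot":[0,0,0]},{"dp":[0,0,0],"delta_rot":[0,0,0]},{"dp":[0,0,0],"delta_rot":[0,0,0]}]' 0 40
```

```text
clock: 26.92
tcp_pos: [0.6176, 0.2074, 0.0147]
orientation: [2.221, 2.221, 0.002]
contact_force: [0.7, 1.3, 0.8]
grip_width: 0.0603
gripper_force: 0.0
clock: 27.92
tcp_pos: [0.6171, 0.2075, 0.0144]
orientation: [-2.221, -2.221, -0.001]
contact_force: [-2.5, 0.5, 6.7]
grip_width: 0.0186
gripper_force: 39.3
```

```bash
python3 -m handwheel '[{"dp":[0,0,-0.03],"delta_rot":[0,0,0]},{"dp":[0,0,-0.09],"delta_rot":[0,0,0]},{"dp":[0,0,-0.15],"delta_rot":[0,0,0]},{"dp":[0,0,-0.21],"delta_rot":[0,0,0]},{"dp":[0,0,-0.24],"delta_rot":[0,0,0]},{"dp":[0.15,-0.111,-0.24],"delta_rot":[0,0,0]},{"dp":[0.15,-0.111,-0.24],"delta_rot":[0,0,0]},{"dp":[0.15,-0.111,-0.24],"delta_rot":[0,0,0]},{"dp":[0.15,-0.111,-0.24],"delta_rot":[0,0,0]},{"dp":[0.15,-0.111,-0.24],"delta_rot":[0,0,0]},{"dp":[0.15,-0.111,-0.24],"delta_rot":[0,0,0]}]'
python3 - <<'E'
from h import *
f=grab('wrist'); print(togo([.5062,.407,.26]).round(4))
u,v=wproj(f,[.5062,.4075,.164]); print(u,v)
im=f['img']; u,v=int(u),int(v); print(im.shape)
cv2.imwrite('pics/c14.png',cv2.resize(im[:300,100:400],(600,600),interpolation=3))
E
```

```text
clock: 29.3
tcp_pos: [0.5071, 0.3554, 0.2538]
orientation: [2.224, 2.217, -0.0]
contact_force: [-0.5, -0.2, -0.6]
grip_width: 0.018
gripper_force: 39.4
[ 0.0515 -0.001  -0.0061]
248.81043022903947 140.40738123286533
(384, 512, 3)
```

View pics/c14.png

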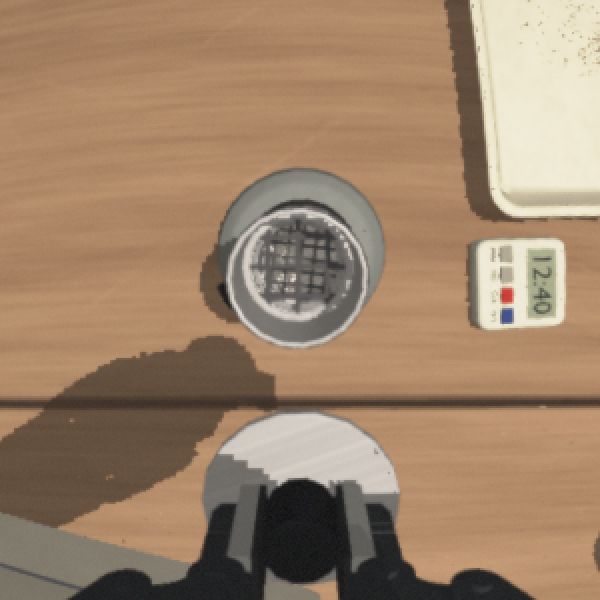

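```bash
python3 -m handwheel '[{"dp":[0.04,-0.0005,0],"delta_rot":[0,0,0]},{"dp":[0.052,-0.0005,0],"delta_rot":[0,0,0]},{"dp":[0.052,-0.0005,0.03],"delta_rot":[0,0,0]},{"dp":[0.052,-0.0005,0.055],"delta_rot":[0,0,0]},{"dp":[0.052,-0.0005,0.063],"delta_rot":[0,0,0]},{"dp":[0.052,-0.0005,0.063],"delta_rot":[0,0,0]},{"dp":[0.052,-0.0005,0.063],"delta_rot":[0,0,0]}]'
python3 -c "
from h import *
print(np.round(togo([.5065,.4075,.1705]),4))"
```

```text
clock: 30.22
tcp_pos: [0.5062, 0.4095, 0.1921]
orientation: [2.222, 2.221, 0.003]
contact_force: [0.3, 0.2, -0.9]
grip_width: 0.0186
gripper_force: 39.4
[-0.002   0.0002  0.0216]
```

```bash
python3 -m handwheel '[{"dp":[-0.0015,0,0.005],"delta_rot":[0,0,0]},{"dp":[-0.0015,0,0.01],"delta_rot":[0,0,0]},{"dp":[-0.0015,0,0.015],"delta_rot":[0,0,0]},{"dp":[-0.0015,0,0.019],"delta_rot":[0,0,0]},{"dp":[-0.0015,0,0.022],"delta_rot":[0,0,0]},{"dp":[-0.0015,0,0.022],"delta_rot":[0,0,0]}]'
```

```text
clock: 30.98
tcp_pos: [0.5058, 0.4082, 0.1702]
orientation: [-2.221, -2.221, -0.002]
contact_force: [-2.9, -1.7, 9.5]
grip_width: 0.0184
gripper_force: 40.4
```

```bash
python3 -m handwheel '[{"dp":[0,0,-0.001],"delta_rot":[0,0,0]},{"dp":[0,0,-0.001],"delta_rot":[0,0,0]},{"dp":[0,0,-0.001],"delta_rot":[0,0,0]},{"dp":[0,0,-0.001],"delta_rot":[0,0,0]},{"dp":[0,0,-0.03],"delta_rot":[0,0,0]},{"dp":[0,0,-0.08],"delta_rot":[0,0,0]},{"dp":[0,0,-0.1],"delta_rot":[0,0,0]},{"dp":[-0.08,0,-0.1],"delta_rot":[0,0,0]},{"dp":[-0.08,0,-0.1],"delta_rot":[0,0,0]},{"dp":[-0.08,0,-0.1],"delta_rot":[0,0,0]},{"dp":[-0.08,0,-0.1],"delta_rot":[0,0,0]}]' 0.6
python3 - <<'E'
from h import *
f=grab('wrist','w15.png'); s=grab('side','s15.png'); print(status.get_obs()['tcp_pos'])
u,v=map(int,wproj(f,[.506,.408,.168]))
m=np.zeros((384,512),np.uint8); cv2.circle(m,(u,v),60,1,-1)
hsv=cv2.cvtColor(f['img'],cv2.COLOR_BGR2HSV)
w=lambda u,v,z:(lambda o,d:(o+d*(z-o[2])/d[2]).round(4))(*wray(f,u,v))
for n,k in(('disc',(hsv[...,2]>185)&(hsv[...,1]<40)),('knob',(hsv[...,2]<45))):
    c,_=cv2.findContours((k*m).astype(np.uint8),0,1); c=max(c,key=cv2.contourArea); e=cv2.fitEllipse(cv2.convexHull(c)); z=.168 if n=='disc' else .192
    h=cv2.convexHull(c)[:,0,:].astype(float); P=np.array([w(*p,.168) for p in h]); print(n,np.round(e,1) if 0 else e,w(*e[0],z),P.min(0)[:2],P.max(0)[:2])
# side: top of the knob and column, left/right edges
x=proj(s,(.506,.408,.192)); print('side knob top predicted',np.round(x,1),'disc',np.round(proj(s,(.506,.408,.17)),1))
g=cv2.cvtColor(s['img'],cv2.COLOR_BGR2GRAY); a,b=int(x[0]),int(x[1])
print('col',g[b-8:b+40,a].tolist())
for dv in(15,20,30,38): print(dv,g[b+dv,a-14:a+16].tolist())
E
```

```text
clock: 32.35
tcp_pos: [0.5049, 0.3297, 0.2686]
orientation: [-2.219, -2.223, -0.0]
contact_force: [0.6, -0.1, -0.6]
grip_width: 0.0512
gripper_force: 0.0
[0.50486266 0.32973267 0.26845481]
disc ((251.00682067871094, 104.97138977050781), (66.48285675048828, 67.64026641845703), 110.76499938964844) [0.5054 0.4099 0.168 ] [0.4778 0.3825] [0.5323 0.4371]
knob ((215.78746032714844, 126.78797149658203), (3.5593841075897217, 12.145042419433594), 147.16241455078125) [0.4793 0.3941 0.192 ] [0.4734 0.3877] [0.4791 0.3961]
side knob top predicted [210.3 124. ] disc [210.6 130.2]
col [137, 136, 138, 136, 137, 136, 135, 138, 151, 17, 25, 27, 23, 20, 26, 23, 3, 72, 186, 123, 98, 123, 121, 122, 120, 122, 117, 117, 117, 118, 119, 118, 121, 75, 127, 122, 123, 120, 120, 121, 114, 166, 192, 124, 126, 182, 108, 77]
15 [146, 142, 144, 142, 140, 141, 142, 126, 108, 113, 116, 113, 116, 119, 122, 117, 123, 117, 114, 117, 114, 118, 113, 134, 145, 143, 147, 144, 144, 147]
20 [140, 143, 142, 143, 142, 144, 144, 134, 119, 109, 118, 116, 120, 120, 117, 116, 119, 115, 121, 118, 112, 116, 115, 122, 142, 147, 145, 145, 146, 145]
30 [149, 150, 148, 151, 149, 150, 153, 150, 141, 119, 114, 115, 118, 122, 120, 120, 121, 121, 117, 119, 112, 113, 116, 111, 124, 144, 145, 146, 141, 142]
38 [78, 72, 72, 72, 76, 73, 81, 80, 76, 78, 76, 71, 59, 98, 108, 89, 77, 73, 80, 76, 74, 70, 126, 174, 183, 185, 159, 97, 99, 126]
```

```bash
python3 -c "
from bench import r
print(r.hand_in())"
```

```text
the job is handed in; nothing more can be done
None
```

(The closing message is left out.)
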